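# Snap the green cap onto the soil sample jar

## Task

Pick the green snap cap up off the table, set it level over the neck of the open white sample jar in its holder and press it down until it clicks, then keep pressing so that it is fully home and squeezes the rubber sealing ring. Finish while still pressing the cap firmly down with the gripper: do not let up. Leave the other caps and vessels where they are.

Things in the scene. Friction and masses are not known exactly. Their poses are not given: they have to be found in the camera images.
- green_cap: loose green plastic snap cap, a flat disc 56 mm in diameter, 15.5 mm tall, about 30 g, lying open side down on the table (right way up). Origin: centre of its underside; z up. Underside opening 39 mm in diameter with a lip 2.5 mm tall, wider hollow above, closed flat top. It may be gripped across its rim at any yaw and pushed down by the grip, or pressed on its top
- jar: white sample jar with a green band, fixed upright on a grey holder plate 150 x 130 x 22 mm (does not move). Origin: centre of its underside, on the table; z up. Jar body 70 mm in diameter up to 78 mm, shoulder in to 52 mm diameter at 90 mm; neck on the jar axis, 36 mm in diameter at 107 mm, tapering to a flat top 29 mm in diameter at 114.8 mm
- jar_seat (a point): point on the jar axis at the top of the unsqueezed sealing ring, 105 mm above the table and 9.8 mm below the neck's top; z up. The cap's underside comes down to this level when it has clicked on, and up to 2 mm lower as the ring is squeezed
- seal (a joint): black rubber sealing ring 52 mm in diameter round the foot of the neck, how far it is squeezed down: 0 free, 0.002 m fully squeezed (hard stop). Stiffness 5 N per mm, so a push of 5 N on the snapped cap reads 0.001
- orange_cap: same cap in orange, not wanted, lying on the table. Origin: centre of its underside
- white_cap: same cap in white, not wanted, lying on the table. Origin: centre of its underside
- bowl: white bowl, 120 mm across, 55 mm tall, bystander. Origin: centre of its underside
- beaker: clear plastic beaker 72 mm across, 90 mm tall, bystander. Origin: centre of its underside
- capped_jar: closed white jar with an orange cap, 68 mm across, 100 mm tall, bystander. Origin: centre of its underside
- pot: terracotta plant pot 90 mm across, 80 mm tall, bystander. Origin: centre of its underside
- bump_level (a point): point on the jar axis 4.6 mm above jar_seat, level with the tips of four sprung yellow bumps round the neck, sloped on top. The cap meets them with its underside about 3 mm above this point; resistance climbs to a peak of roughly 6 to 11 N near 1 mm above it, then falls away and turns into a pull (the click) from about 2 mm below it, as the bumps spring out over the cap's lip
Things that resemble listed ones, but are neither listed nor needed, are in the scene too. There is more than one size of the green_cap; the one meant has the size given above.

How it is judged:
By the outcome, as a careful person would: the job done as asked, in the order asked, and still so for the second after the job is handed in, while the arm keeps its last pose, push and grip.
It also fails if it takes over 35 s, if anything falls off the work surface, if the arm or the gripper's body presses on something with over 40 N, if the wrist force passes 120 N, or if a joint passes its speed limit or range.

## Robot

A 6-joint arm with a two-finger parallel gripper is mounted at the origin on the work surface. World frame = base frame: x ahead of the robot, y to its left, z up, the work surface at z = 0. Lengths are in m, angles in rad, forces in N, time in s.
With the tool pointing down it reaches from about 0.4 to 0.825 m from the base axis. Payload 7 kg.
Tool frame: the origin (TCP) lies between the finger pads; the fingertips stand arm.tips_ahead ahead of it and the grasp point (between the pads) lies 8 mm behind it (arm.tips_ahead is the distance from the TCP to the fingertips, in m); z points along the fingers, y is the line along which they close (so a half turn about z gives the same grasp; the last joint's range is limited). The gripper opens to 88 mm and grips with 3 to 60 N. Pads are 19 mm wide; open, the fingers measure 130 mm over their backs; the gripper's body (78 mm by 193 mm) begins 47 mm behind the grasp point.
Start: joints at [1.538, 0.359, 0.012, 0, -1.224, -0.288], TCP at [0.213, 0.641, 0.214] pointing down, gripper open.
Joint ranges: [-3.07, 3.07], [-1.43, 2.12], [-1.02, 1.25], [-3.03, 1.67], [-3.05, -0], [-3.03, 3.03]. Speed limits (rad/s): [2.39, 2.39, 3.01, 3.14, 3.14, 3.14].

## Interface

Orientations are given as a rotation vector (axis times angle).
In Python, from bench import sense, grab_frame, camera_info, order, arm gives the robot as it stands.
- The arm moves only by the shell command python3 -m crank 'ROWS' [FORCE]. ROWS is JSON, one flat list of numbers, 7 for each row, row after row: the shift along the tool's x, y, z in units of 50 mm (1.0 is 50 mm), then the turn, a rotation vector about the tool's x, y, z in units of 8 degrees (1.0 is 8 degrees), then the opening, from 0 (shut) to 1 (fully open). In form: [x, y, z, rx, ry, rz, jaw, x, y, z, rx, ry, rz, jaw, ...]. A call has 1 to 8 rows; each row is the pose to reach, as a shift and turn from the pose commanded when the call began, along the tool's axes at that moment; what a row does not reach only later rows make up. A row lasts 1/8 s, in which the tool goes at most 62.5 mm and 10.7 degrees, less where a joint would pass 70% of its speed; a pose out of reach is approached as far as the arm can. A call with a gripper value outside its range is refused whole. The fingers move at their own pace and stop on an object; FORCE is the grip in N (left out, the last holds). Time passes only in rows, so rows that repeat a pose let the fingers close. It gives the time, the measured TCP pose, the force, the opening and the grip force at its end, in the units of the state.
- sense(): the state, without advancing time (a new reading comes with each control period).
- grab_frame(name): name is "scene" or "top"; returns the picture (480x640x3 uint8, blue, green, red); there is no depth.
- camera_info(name): a dict with "camera_matrix" (3x3 intrinsics, pixels), "view" (4x4, takes a point from world to camera coordinates). Camera axes: x right, y up, looking along -z (the intrinsics and any distortion apply to the point x, -y, -z); pixel columns grow to the right and rows downward; lengths in m; the calibration is good to about 2 mm. A picture is of the moment at which its call begins. camera_info takes no time and is no camera call.
- order.job_done(): hands the job in; it is judged then, once.
The state is a dict: "time_s": time; "joint_pos": joint angles; "joint_velocities": joint speeds; "joint_efforts": joint torques, N m; "tcp_pos": TCP position; "orientation": TCP orientation; "force": force on the tool from outside, world axes, zero at the start; "torque": the same for the moment, N m; "finger_gap": finger opening in m; "grip_force": force on a finger pad.
Only numpy, scipy, OpenCV 4.12 (cv2) and the standard library are available. Lean on these libraries where they do the work, as an engineer would, in place of code of your own. Each camera call takes 0.05 s, during which the arm holds its last target. There are 200 camera calls.

## Working session

There is one attempt and no reset: what is moved stays moved. The work goes in short steps, Python scripts to look and compute and a shell command to move; the robot and the scene stay as the last step left them, time stands still between calls to the robot, and variables do not carry over. Pictures are saved under pics/ and viewed, at most 10 in all, crops included, and the job is handed in when it is done.

```bash
mkdir -p pics; ls
python3 - <<'E'
from bench import *
import cv2
for n in("scene","top"):
    cv2.imwrite(f"pics/{n}0.png",grab_frame(n)); i=camera_info(n); print(n,i)
s=sense(); print(s, arm.tips_ahead)
E
```

```text
pics
scene {'camera_matrix': array([[452.00110689,   0.        , 325.80076076],
       [  0.        , 452.00110689, 240.80985724],
       [  0.        ,   0.        ,   1.        ]]), 'view': array([[-0.05094308,  0.99843689, -0.02299067, -0.043857  ],
       [-0.50573818, -0.00593986,  0.86266657,  0.1753531 ],
       [ 0.86118157,  0.05557415,  0.50525025, -1.44527469],
       [ 0.        ,  0.        ,  0.        ,  1.        ]])}
top {'camera_matrix': array([[465.90006816,   0.        , 314.00999592],
       [  0.        , 465.90006816, 246.64162604],
       [  0.        ,   0.        ,   1.        ]]), 'view': array([[ 0.02441135, -0.99965408,  0.00978818,  0.03207563],
       [ 0.99003925,  0.02553227,  0.13845719, -0.56127069],
       [-0.13865921,  0.00631076,  0.99032005, -0.93116324],
       [ 0.        ,  0.        ,  0.        ,  1.        ]])}
{'time_s': 0.1, 'joint_pos': array([ 1.53811091e+00,  3.59289339e-01,  1.11453473e-02, -3.35119178e-04,
       -1.22410991e+00, -2.88088262e-01]), 'joint_velocities': array([ 0.00072206, -0.00189419,  0.00110503,  0.00044693, -0.00036373,
       -0.00101255]), 'joint_efforts': array([-1.18322569e-03, -5.84160841e+01,  2.93751955e+01,  7.01562926e+00,
        1.01806229e-02, -5.27700149e-05]), 'tcp_pos': array([0.21270914, 0.64011468, 0.21302614]), 'orientation': array([ 3.09977675e+00, -5.01652189e-01, -1.99244857e-04]), 'force': array([-0.40179063, -0.54272481, -0.35706823]), 'torque': array([-0.04258183,  0.06675181, -0.02890713]), 'grip_force': 0.0, 'finger_gap': 0.08812488554236132} 0.011
```

View pics/scene0.png

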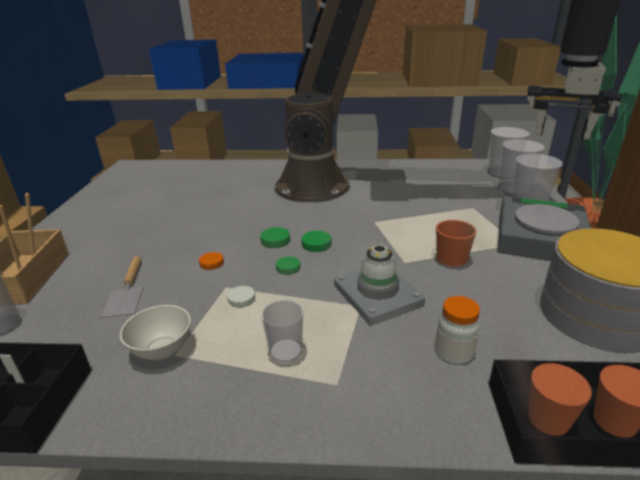

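View pics/top0.png

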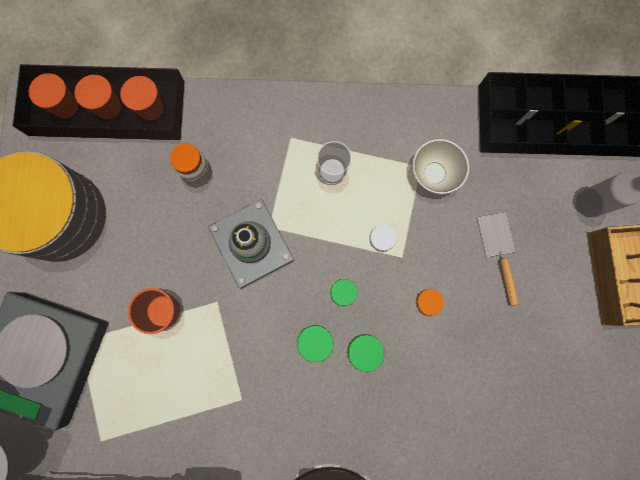

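The scene view shows three green caps at about (275,237), (316,240) and (288,265), with the jar neck at (379,252). The top view shows the caps at (315,343), (366,353) and (344,292), and the neck at (245,236). The cap at top (344,292) is the smallest and about the size of the orange one, so it should be the 56 mm one. Next I'll measure both and zoom in on the jar.

```bash
cat > h.py <<'E'
import numpy as np, cv2
from scipy.optimize import least_squares
from bench import *
INFO={n:camera_info(n) for n in("scene","top")}
def proj(n,P):
    i=INFO[n]; c=np.asarray(P)@i["view"][:3,:3].T+i["view"][:3,3]
    q=(c*[1,-1,-1])@i["camera_matrix"].T; return q[:,:2]/q[:,2:]
def ring(c,r,z): 
    a=np.linspace(0,2*np.pi,60,endpoint=False); return np.c_[c[0]+r*np.cos(a),c[1]+r*np.sin(a),0*a+z]
def hullstat(pts):
    m=cv2.moments(cv2.convexHull(pts.astype(np.float32))); return m["m10"]/m["m00"],m["m01"]/m["m00"],m["m00"]
def blobs(img,h0,h1,amin=60):
    hsv=cv2.cvtColor(img,cv2.COLOR_BGR2HSV); m=cv2.inRange(hsv,(h0,110,50),(h1,255,255))
    n,l,s,c=cv2.connectedComponentsWithStats(m); return [(c[k],s[k]) for k in range(1,n) if s[k,4]>amin]
def capfit(bs,bt,d=None,h=.0155):
    """bs,bt: (cx,cy,area) ; unknown x,y,zbase and diameter"""
    def f(p):
        P=np.r_[ring(p,p[3]/2,p[2]),ring(p,p[3]/2,p[2]+h)]; r=[]
        for n,b in(("scene",bs),("top",bt)):
            s=hullstat(proj(n,P)); r+=[s[0]-b[0],s[1]-b[1],.3*(np.sqrt(s[2])-np.sqrt(b[2]))]
        return r
    o=least_squares(f,[.55,0,0,.06],x_scale=[.01]*4,diff_step=1e-4); return o.x,o.fun
E
python3 - <<'E'
from h import *
I={n:cv2.imread(f"pics/{n}0.png") for n in INFO}
for nm,h0,h1 in(("green",45,80),("orange",3,20)):
    for n in I:
        for c,s in blobs(I[n],h0,h1): print(nm,n,c.round(1),s)
a=cv2.resize(I["scene"][220:330,320:435],None,fx=3.4,fy=3.4,interpolation=cv2.INTER_CUBIC)
b=cv2.resize(I["top"][190:300,195:310],None,fx=3.4,fy=3.4,interpolation=cv2.INTER_CUBIC)
cv2.imwrite("pics/jar.png",np.hstack([a,b]))
E
```

```text
green scene [611.   55.6] [604  21  12  63 331]
green scene [625.7 101.1] [ 605   45   35  118 1014]
green scene [595.6 137. ] [588 117  15  41 122]
green scene [543.3 202.4] [521 199  46   9 137]
green scene [274.8 236.8] [261 228  28  19 452]
green scene [315.7 240.5] [302 231  29  20 481]
green scene [287.6 263.6] [276 257  24  14 272]
green top [343.4 292.2] [331 279  26  27 546]
green top [314.8 343.4] [ 297  325   36   37 1017]
green top [365.7 352.6] [ 348  335   36   37 1044]
green top [ 18.7 404.8] [  0 390  41  30 679]
orange scene [248.3  25.3] [ 189    0  114   75 5509]
orange scene [422.1  43.3] [ 352    0  134   88 9239]
orange scene [526.4  62. ] [ 494   39   66   48 2597]
orange scene [617.1 187.8] [ 566   93   74  144 3983]
orange scene [198.6 135.9] [ 171  112   55   47 2132]
orange scene [128.1 141.8] [  97  121   63   48 2037]
orange scene [429.6 143.7] [ 407  129   51   29 1183]
orange scene [ 24.7 244.5] [   0  159   68  144 4941]
orange scene [453.8 241.9] [ 436  220   40   46 1448]
orange scene [210.7 260.3] [199 252  25  18 359]
orange scene [132.6 269.5] [125 257  15  26 182]
orange scene [460.8 309.7] [443 296  37  29 874]
orange scene [557.  397.2] [ 529  362   64   74 3541]
orange scene [618.3 400.2] [ 594  364   46   74 2948]
orange top [74.1 95.4] [  28   73   93   46 2995]
orange top [141.5  96.8] [ 120   75   43   45 1392]
orange top [185.1 158.2] [170 143  31  31 745]
orange top [ 38.8 162.3] [ 14 152  56  32 372]
orange top [ 30.7 240.6] [ 12 217  45  35 291]
orange top [617.1 273.3] [ 588  225   52  101 4327]
orange top [508.6 281.9] [500 259  18  46 420]
orange top [152.6 310.6] [ 128  288   52   46 1822]
orange top [429.8 301.9] [416 289  28  27 598]
```

View pics/jar.png

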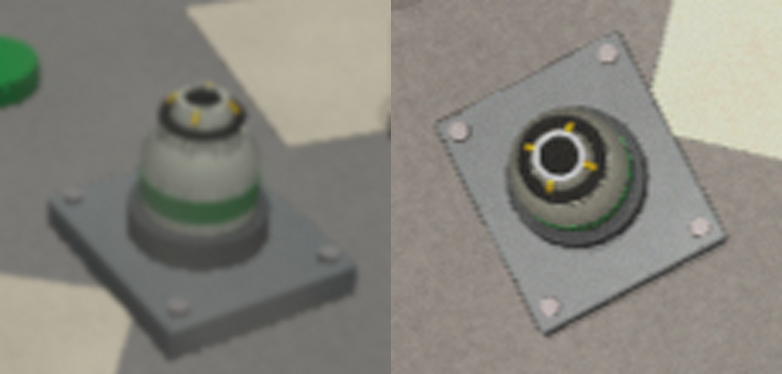

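The crop shows the open neck with four yellow bumps. The hole is at about (379.5,248.2) in the scene view and (244.1,235) in the top view, with the black seal ring just below. Next I'll triangulate the neck hole and fit the cap.

```bash
cat >> h.py <<'E'
def tri(a,b):
    f=lambda p:np.r_[proj("scene",[p])[0]-a,proj("top",[p])[0]-b]
    o=least_squares(f,[.6,.1,.1],x_scale=[.01]*3); return o.x,o.fun
def darkblob(img,c,r,t):
    g=cv2.cvtColor(img,cv2.COLOR_BGR2GRAY); x,y=map(int,c); k=8
    p=cv2.resize(g[y-r:y+r,x-r:x+r],None,fx=k,fy=k,interpolation=cv2.INTER_CUBIC)
    n,l,s,cc=cv2.connectedComponentsWithStats((p<t).astype(np.uint8)); j=l[r*k,r*k]
    return (cc[j]+.5)/k-.5+[x-r,y-r], s[j]/[k,k,k,k,k*k]
def capblob(img,c,r=22):
    x,y=map(int,c); p=cv2.resize(img[y-r:y+r,x-r:x+r],None,fx=6,fy=6,interpolation=cv2.INTER_CUBIC).astype(int)
    m=((p[...,1]>1.35*p[...,2])&(p[...,1]>1.35*p[...,0])).astype(np.uint8)
    n,l,s,cc=cv2.connectedComponentsWithStats(m); j=l[r*6,r*6]
    return *((cc[j]+.5)/6-.5+[x-r,y-r]), s[j,4]/36
E
python3 - <<'E'
from h import *
I={n:cv2.imread(f"pics/{n}0.png") for n in INFO}
for t in(60,80):
    a=darkblob(I["scene"],(380,248),8,t);b=darkblob(I["top"],(244,235),8,t);print(t,a,b)
    print("hole",tri(a[0],b[0]))
for cs,ct in(((288,264),(343,292)),((275,237),(315,343)),((316,240),(366,353))):
    a=capblob(I["scene"],cs);b=capblob(I["top"],ct);print(np.round(a,1),np.round(b,1),capfit(a,b))
s=sense();print(s["tcp_pos"])
E
```

```text
60 (array([379.22611301, 248.23304795]), array([ 3.5   ,  6.875 ,  8.5   ,  3.625 , 22.8125])) (array([243.93365349, 235.35133812]), array([ 3.375  ,  3.75   , 10.25   , 10.125  , 83.78125]))
hole (array([0.56817025, 0.18127943, 0.11424595]), array([ 0.29903962, -0.03747135,  0.29337011,  0.00936548]))
80 (array([379.20681306, 248.18192568]), array([ 2.875 ,  6.25  ,  9.625 ,  4.75  , 34.6875])) (array([243.93849644, 235.33155953]), array([ 3.125,  3.5  , 10.75 , 10.75 , 92.125]))
hole (array([0.56818812, 0.18124468, 0.11437538]), array([ 0.30347519, -0.03802328,  0.29770614,  0.00950031]))
[287.5 264.7 353.1] [343.5 292.2 571.4] (array([ 4.68731787e-01, -1.93233673e-02,  4.07343636e-04,  5.48959423e-02]), array([ 0.3188377 , -0.01012635,  0.2219239 ,  0.28557326, -0.01649019,
       -0.17559398]))
[274.8 236.8 499.4] [ 314.8  343.4 1057.2] (array([ 0.36663834, -0.00262978,  0.01612644,  0.07339533]), array([24.41932836, -0.03250177,  0.03649814, 20.64935218, -1.66202267,
       -0.07306933]))
[315.9 240.5 524.2] [ 365.7  352.6 1076.3] (array([ 0.33912532, -0.02627037, -0.01025735,  0.07644111]), array([-24.27429325,  -0.18649664,  -0.09736291, -19.93173037,
         1.86717815,   0.0619145 ]))
[0.21270914 0.64011468 0.21302614]
```

```bash
cat >> h.py <<'E'
from scipy.spatial.transform import Rotation as R
def row(p):
    s=sense(); r=R.from_rotvec(s["orientation"]); M=r.as_matrix()
    d=r.inv().apply(np.array(p)-s["tcp_pos"])/.05
    yaw=np.arctan2(M[1,0],M[0,0]); t=R.from_euler("ZX",[yaw,np.pi])
    return d.round(3),((r.inv()*t).as_rotvec(True)/8).round(3)
E
python3 -c "
from h import *
print(row([.469,-.0193,.10]),R.from_rotvec(sense()['orientation']).as_matrix().round(3))"
```

```text
(array([ 9.024, 10.895,  2.278]), array([ 0.011, -0.001, -0.   ])) [[ 0.949 -0.315 -0.   ]
 [-0.315 -0.949 -0.001]
 [ 0.     0.001 -1.   ]]
```

```bash
python3 -m crank '[9.02,10.9,0,0,0,0,1,9.02,10.9,0,0,0,0,1,9.02,10.9,0,0,0,0,1,9.02,10.9,0,0,0,0,1,9.02,10.9,0,0,0,0,1,9.02,10.9,0,0,0,0,1,9.02,10.9,0,0,0,0,1,9.02,10.9,0,0,0,0,1]' 60; python3 -c "
from h import *
print(row([.469,-.0193,.08]),sense()['joint_pos'])"
```

```text
time_s: 1.1
tcp_pos: [0.394, 0.1725, 0.214]
orientation: [-3.101, 0.501, -0.0]
force: [0.9, 0.7, 0.8]
finger_gap: 0.0876
grip_force: 0.0
(array([2.631, 3.17 , 2.678]), array([-0.003, -0.001,  0.   ])) [ 8.74855087e-01 -5.98383561e-02 -4.93050827e-01 -7.31727398e-05
 -1.13711859e+00  3.75821134e-01]
```

```bash
python3 -m crank '[2.5,3.0,0,0,0,0,1,2.5,3.0,0,0,0,0,1,2.5,3.0,1.5,0,0,0,1,2.5,3.0,2.6,0,0,0,1,2.5,3.0,2.6,0,0,0,1,2.5,3.0,2.6,0,0,0,1,2.5,3.0,2.6,0,0,0,1,2.5,3.0,2.6,0,0,0,1]'; python3 -c "
from h import *
print(row([.469,-.0193,.0135]),sense()['joint_pos'],sense()['tcp_pos'])
for n in INFO: cv2.imwrite(f'pics/{n}1.png',grab_frame(n))
a=cv2.imread('pics/scene1.png')[130:330,180:420];b=cv2.imread('pics/top1.png')[200:400,220:460]
cv2.imwrite('pics/pre.png',np.hstack([cv2.resize(a,(400,333)),cv2.resize(b,(400,333))]))"
```

```text
time_s: 2.1
tcp_pos: [0.4661, -0.0065, 0.0853]
orientation: [-3.1, 0.5, -0.004]
force: [0.2, -0.3, 0.4]
finger_gap: 0.0878
grip_force: 0.0
(array([0.132, 0.228, 1.436]), array([-0.012, -0.016,  0.   ])) [ 4.10321189e-01  1.44311414e-01 -6.11909416e-01  2.16065413e-04
 -8.11810476e-01  8.40537525e-01] [ 0.46613153 -0.00645542  0.08532534]
```

View pics/pre.png

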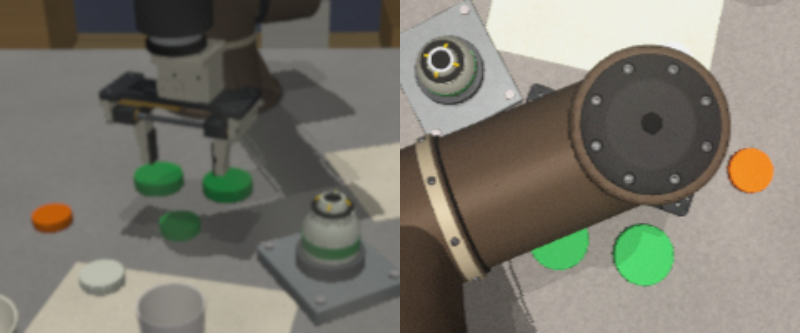

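The scene crop shows the open fingers over the small cap at about (180,225) in the crop, one on each side. The arm hides the cap in the top view. Lowering now.

```bash
python3 -m crank '[0.13,0.23,0,0,0,0,1,0.13,0.23,0.5,0,0,0,1,0.13,0.23,1.0,0,0,0,1,0.13,0.23,1.3,0,0,0,1,0.13,0.23,1.42,0,0,0,1,0.13,0.23,1.42,0,0,0,1,0.13,0.23,1.42,0,0,0,1]'; python3 -c "
from h import *
print(row([.469,-.0193,.0135]),sense()['tcp_pos'])
a=grab_frame('scene');cv2.imwrite('pics/low.png',cv2.resize(a[160:310,220:380],None,fx=3.5,fy=3.5))"
```

```text
time_s: 3.08
tcp_pos: [0.4683, -0.0202, 0.0135]
orientation: [-3.101, 0.502, -0.002]
force: [-0.5, -0.1, -0.0]
finger_gap: 0.0877
grip_force: 0.0
(array([ 0.008, -0.022,  0.   ]), array([-0.005, -0.007,  0.   ])) [ 0.46830307 -0.02020167  0.01351494]
```

View pics/low.png

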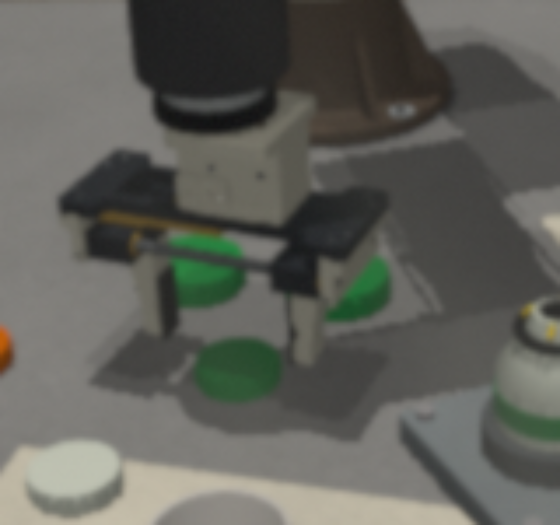

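Run:
```python
from h import *
s=sense();M=R.from_rotvec(s["orientation"]).as_matrix();t=s["tcp_pos"]
f=lambda p:((proj("scene",p)-[220,160])*3.5).round(0)
for k in(-.05,.05): print(f([t+M@[0,k,.011],t+M@[0,k,-.03]]))
print("cap",f([[.469,-.0193,.0155],[.469,-.0193,0]]))
```

```text
[[307. 387.]
 [304. 333.]]
[[169. 359.]
 [164. 307.]]
cap [[237. 357.]
 [238. 377.]]
```

Run:
```python
from h import *
a=grab_frame('scene')[215:285,255:320]
b=cv2.imread('pics/scene0.png')[215:285,255:320]
x=np.hstack([a,b]);x=np.clip((x/255.)**.55*255,0,255).astype(np.uint8)
cv2.imwrite('pics/low2.png',cv2.resize(x,None,fx=6,fy=6,interpolation=cv2.INTER_CUBIC))
```

```text
(no output)
```

View pics/low2.png

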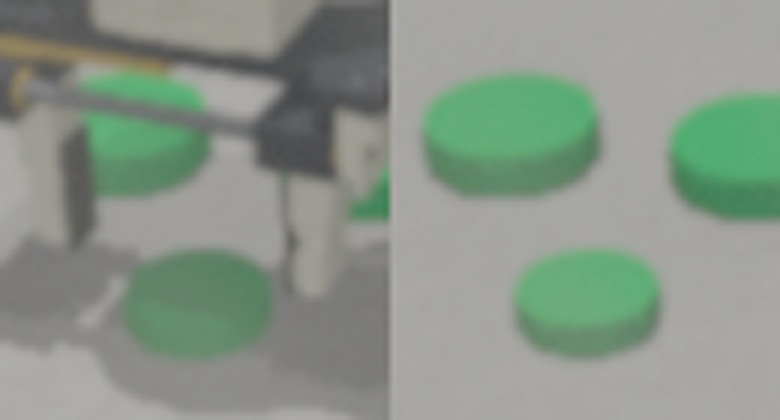

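The crop shows the fingertips at raw (266.7,255.8) and (306.7,264.7), about 7 px higher in the image than the pose predicts. I need to know whether that offset is in x or in z before I close.

Run:
```python
from h import *
s=sense();M=R.from_rotvec(s["orientation"]).as_matrix();t=s["tcp_pos"]
def back(n,px,z):
    return least_squares(lambda p:proj(n,[[p[0],p[1],z]])[0]-px,[.5,0]).x
for z in(.0025,.0215):
    a,b=back("scene",(266.7,255.8),z),back("scene",(306.7,264.7),z);print(z,a.round(4),b.round(4),((a+b)/2).round(4))
t1=np.array([.4661,-.0065,.0853])
for z in(.055,.075,.1): print("top1 body corners pred",proj("top",[t1+M@[sx*.039,sy*.0965,-z] for sx,sy in((1,1),(1,-1),(-1,1),(-1,-1))]).round(0).tolist())
for z in(.05,.1,.2,.3): print("axis",z,proj("top",[t1+[0,0,z]]).round(0))
im=grab_frame("top")[215:355,270:450];cv2.imwrite("pics/top2.png",cv2.resize(im,None,fx=4,fy=4,interpolation=cv2.INTER_CUBIC))
t=sense()["tcp_pos"]
for z in(.055,.075): print("now, crop",((proj("top",[t+M@[sx*.039,sy*.0965,-z] for sx,sy in((1,1),(1,-1),(-1,1),(-1,-1))])-[270,215])*4).round(0).tolist())
```

```text
0.0025 [ 0.423  -0.0764] [0.4601 0.0232] [ 0.4415 -0.0266]
0.0215 [ 0.453  -0.0697] [0.4888 0.0265] [ 0.4709 -0.0216]
top1 body corners pred [[398.0, 288.0], [300.0, 253.0], [385.0, 329.0], [285.0, 293.0]]
top1 body corners pred [[400.0, 288.0], [300.0, 252.0], [387.0, 329.0], [285.0, 292.0]]
top1 body corners pred [[403.0, 287.0], [299.0, 250.0], [389.0, 330.0], [284.0, 292.0]]
axis 0.05 [[342. 291.]]
axis 0.1 [[344. 289.]]
axis 0.2 [[348. 286.]]
axis 0.3 [[355. 282.]]
now, crop [[513.0, 297.0], [150.0, 166.0], [464.0, 446.0], [96.0, 313.0]]
now, crop [[521.0, 295.0], [149.0, 162.0], [470.0, 447.0], [95.0, 311.0]]
```

View pics/top2.png

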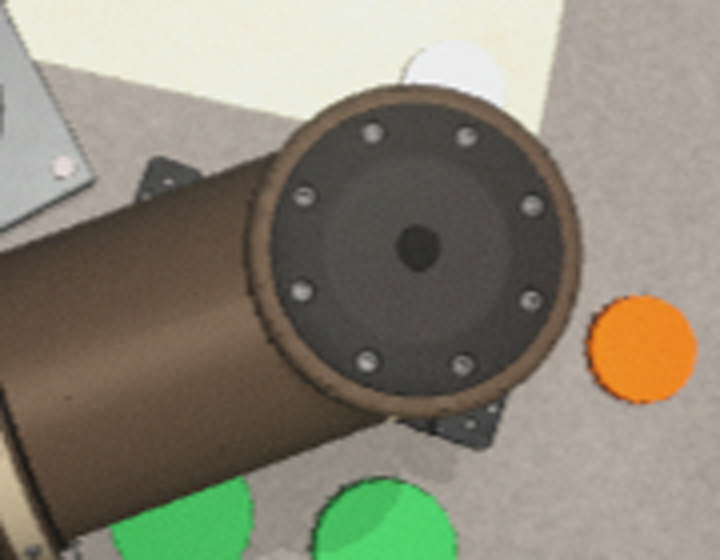

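The body corners in the top view, at about (155,160) and (490,447) in the crop, match the commanded x,y. So the offset is in z: the visible tips look about 19 mm higher than tips_ahead says. I'll probe downward gently and watch the force.

```bash
python3 -m crank '[0,-0.01,0.03,0,0,0,1,0,-0.01,0.05,0,0,0,1,0,-0.01,0.05,0,0,0,1]'|grep -E "tcp|force"; python3 -m crank '[0,0,0.02,0,0,0,1,0,0,0.02,0,0,0,1]'|grep -E "tcp|force"
```

```text
tcp_pos: [0.4678, -0.0198, 0.0103]
force: [-0.3, -0.4, -0.7]
grip_force: 0.0
tcp_pos: [0.4678, -0.0198, 0.0093]
force: [-0.5, 0.0, -0.4]
grip_force: 0.0
```

```bash
python3 -m crank '[0.01,0,0.06,0,0,0,1,0.01,0,0.12,0,0,0,1,0.02,0,0.18,0,0,0,1,0.02,0,0.18,0,0,0,1]'|grep -E "tcp|force"; python3 -m crank '[0,0,0.04,0,0,0,1,0,0,0.04,0,0,0,1]'|grep -E "tcp|force";python3 -m crank '[0,0,0.04,0,0,0,1,0,0,0.04,0,0,0,1]'|grep -E "tcp|force"
```

```text
tcp_pos: [0.4686, -0.0202, 0.0]
force: [0.5, 0.3, -0.6]
grip_force: 0.0
tcp_pos: [0.4688, -0.0201, -0.0017]
force: [-0.6, 0.9, 0.0]
grip_force: 0.0
tcp_pos: [0.4688, -0.0201, -0.0037]
force: [-0.4, 0.0, 0.1]
grip_force: 0.0
```

No contact yet, so the tips really are higher than stated. Closing now.

```bash
python3 -m crank '[0,0,0,0,0,0,0.55,0,0,0,0,0,0,0.55,0,0,0,0,0,0,0.55,0,0,0,0,0,0,0.5,0,0,0,0,0,0,0.5,0,0,0,0,0,0,0.5]' 45
python3 - <<'E'
from h import *
cv2.imwrite('pics/grip.png',cv2.resize(grab_frame('scene')[190:290,235:345],None,fx=5,fy=5,interpolation=cv2.INTER_CUBIC))
E
```

```text
time_s: 5.6
tcp_pos: [0.4689, -0.0201, -0.0036]
orientation: [-3.101, 0.502, -0.0]
force: [-0.6, 0.2, 0.9]
finger_gap: 0.0544
grip_force: 45.0
```

View pics/grip.png

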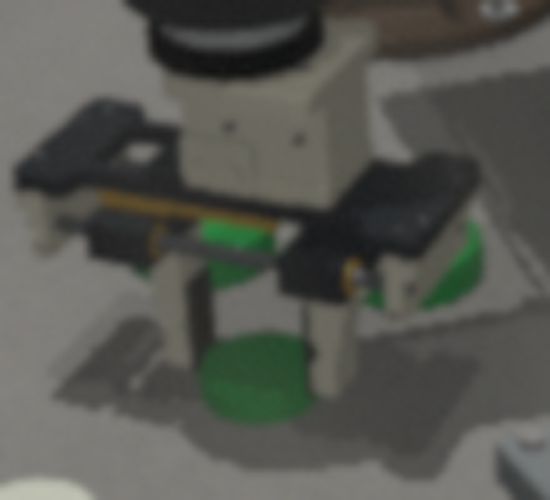

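The crop shows the cap held between the fingers at about (260,378), with the tips near its mid-height and a gap of 54 mm. Lifting and carrying it to the jar.

```bash
python3 -m crank '[0,0,-0.5,0,0,0,0.5,0,0,-1.5,0,0,0,0.5,0,0,-2.5,0,0,0,0.5,0,0,-3.2,0,0,0,0.5,0,0,-3.2,0,0,0,0.5]'; python3 -c "
from h import *
print(row([.568,.1809,.1514]))"
```

```text
time_s: 6.28
tcp_pos: [0.4706, -0.0196, 0.1592]
orientation: [-3.099, 0.501, -0.008]
force: [0.5, 0.3, -0.7]
finger_gap: 0.0543
grip_force: 45.0
(array([ 0.585, -4.42 ,  0.174]), array([-0.024, -0.034,  0.   ]))
```

```bash
python3 -m crank '[0.15,-1.1,0,0,0,0,0.5,0.3,-2.2,0,0,0,0,0.5,0.45,-3.3,0,0,0,0,0.5,0.58,-4.2,0,0,0,0,0.5,0.58,-4.42,0,0,0,0,0.5,0.58,-4.42,0.1,0,0,0,0.5,0.58,-4.42,0.1,0,0,0,0.5,0.58,-4.42,0.1,0,0,0,0.5]'
python3 - <<'E'
from h import *
print(row([.568,.1809,.1414]))
s=grab_frame('scene');t=grab_frame('top');cv2.imwrite('pics/sc3.png',s);cv2.imwrite('pics/tp3.png',t)
a=cv2.resize(s[150:290,320:440],None,fx=4,fy=4,interpolation=cv2.INTER_CUBIC)
cv2.imwrite('pics/hov.png',a)
tc=sense()['tcp_pos']
P=np.r_[ring(tc,.028,tc[2]+.0036),ring(tc,.028,tc[2]+.0191)];print("pred cap",hullstat(proj('scene',P)), "bbox",proj('scene',P).min(0),proj('scene',P).max(0))
for z in(.0036,.0191): print(z,proj('scene',[tc+[0,0,z]]))
E
```

```text
time_s: 7.28
tcp_pos: [0.5657, 0.1794, 0.1515]
orientation: [3.101, -0.503, -0.0]
force: [-0.1, -0.7, 1.0]
finger_gap: 0.0543
grip_force: 45.0
(array([ 0.034, -0.042,  0.201]), array([0.001, 0.   , 0.   ]))
pred cap (379.6668961446982, 226.0109308153755, 531.7323570447043) bbox [364.85636066 215.50023849] [394.59593142 236.58625455]
0.0036 [[379.46148905 229.34087866]]
0.0191 [[379.76231063 222.22130107]]
```

View pics/hov.png

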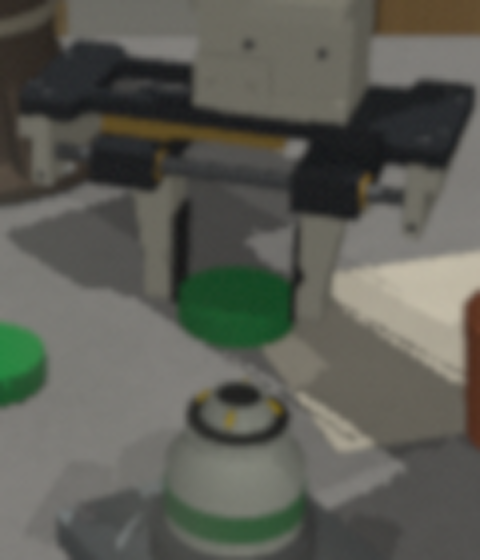

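The view shows the cap level in the grip, at x 364–394 and y 216–236 raw. That matches the pose prediction, and the cap sits above the neck hole (379,248). Centring it and lowering to just above the neck.

```bash
python3 -m crank '[0.035,-0.04,0.2,0,0,0,0.5,0.035,-0.04,0.5,0,0,0,0.5,0.035,-0.04,0.66,0,0,0,0.5,0.035,-0.04,0.66,0,0,0,0.5,0.035,-0.04,0.66,0,0,0,0.5]' 60; python3 -c "
from h import *
print(row([.568,.1809,.109]))"
```

```text
time_s: 8.0
tcp_pos: [0.5686, 0.1819, 0.1185]
orientation: [3.101, -0.501, 0.0]
force: [-0.2, 0.7, -0.1]
finger_gap: 0.0541
grip_force: 60.0
(array([-0.004,  0.023,  0.19 ]), array([ 0.   , -0.002, -0.   ]))
```

```bash
python3 -m crank '[0,0.02,0.08,0,0,0,0.5,0,0.02,0.16,0,0,0,0.5,0,0.02,0.16,0,0,0,0.5]'|grep -E "tcp|force"; python3 -m crank '[0,0,0.03,0,0,0,0.5,0,0,0.06,0,0,0,0.5]'|grep -E "tcp|force|gap";python3 -m crank '[0,0,0.03,0,0,0,0.5,0,0,0.04,0,0,0,0.5]'|grep -E "tcp|force"
```

```text
tcp_pos: [0.5678, 0.1807, 0.11]
force: [-0.0, -0.3, 0.4]
grip_force: 60.0
tcp_pos: [0.5686, 0.1812, 0.1078]
force: [0.1, 0.9, 4.2]
finger_gap: 0.0538
grip_force: 60.0
tcp_pos: [0.5692, 0.1814, 0.1068]
force: [-1.1, 0.1, 9.6]
grip_force: 60.0
```

The force is climbing exactly where the bumps should be, and the sideways load is small. Continuing down.

```bash
for i in 1; do python3 -m crank '[0,0,0.02,0,0,0,0.5,0,0,0.04,0,0,0,0.5]'|grep -E "tcp|force"; done; python3 -m crank '[0,0,0.03,0,0,0,0.5,0,0,0.04,0,0,0,0.5]'|grep -E "tcp|force";python3 -m crank '[0,0,0.03,0,0,0,0.5,0,0,0.04,0,0,0,0.5]'|grep -E "tcp|force|gap"
```

```text
tcp_pos: [0.5686, 0.1813, 0.104]
force: [0.6, 0.9, 0.5]
grip_force: 60.0
tcp_pos: [0.5677, 0.1807, 0.101]
force: [-1.0, -0.6, 1.8]
grip_force: 60.0
tcp_pos: [0.5678, 0.1807, 0.0997]
force: [-3.8, 0.0, 7.1]
finger_gap: 0.0541
grip_force: 60.0
```

The force rose, dropped and then climbed again on the seal, which is the click. Pressing further.

```bash
python3 -m crank '[0,0,0.02,0,0,0,0.5,0,0,0.02,0,0,0,0.5]'|grep -E "tcp|force|ori"; python3 -m crank '[0,0,0.02,0,0,0,0.5,0,0,0.02,0,0,0,0.5]'|grep -E "tcp|force|gap"
```

```text
tcp_pos: [0.5678, 0.1806, 0.0993]
orientation: [3.101, -0.501, 0.0]
force: [-5.0, 0.0, 10.8]
grip_force: 60.0
tcp_pos: [0.5679, 0.1807, 0.0993]
force: [-8.7, -0.7, 16.8]
finger_gap: 0.0538
grip_force: 60.0
```

```bash
python3 -m crank '[-0.02,0,0.015,0,0,0,0.5,-0.02,0,0.015,0,0,0,0.5,-0.02,0,0.015,0,0,0,0.5,-0.02,0,0.015,0,0,0,0.5]'
python3 - <<'E'
from h import *
s=grab_frame('scene');cv2.imwrite('pics/fin.png',cv2.resize(s[180:310,315:445],None,fx=4.5,fy=4.5,interpolation=cv2.INTER_CUBIC))
print(sense()['force'])
E
```

```text
time_s: 10.62
tcp_pos: [0.5678, 0.1807, 0.0992]
orientation: [3.101, -0.5, 0.003]
force: [-6.1, -2.5, 18.8]
finger_gap: 0.0541
grip_force: 60.0
[-5.35957751 -3.31164663 19.76326392]
```

View pics/fin.png

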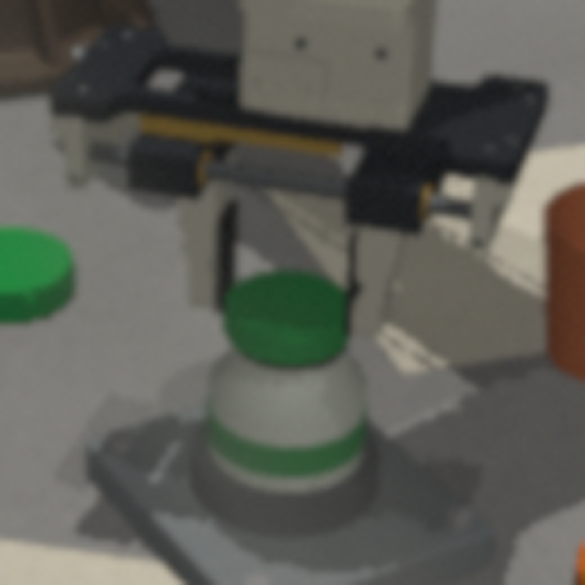

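The final view shows the cap seated level on the neck at about (287,320) in the crop, with the seal hidden under it. The arm is still pushing with about 19 N at the hard stop.

```bash
python3 -c "
from bench import *
print(order.job_done())"
```

```text
the job is handed in; nothing more can be done
None
```

The green 56 mm cap is clicked onto the jar and pressed to the seal's hard stop, and I handed the job in with the gripper still pushing down at about 19 N and no other cap or vessel touched.

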